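Draw three square spacers from the lever dispenser

TASK

Draw three square wooden spacers for a glue-up: press the sprung lever of the wide dispenser (the one with the square magazine) fully down and let it come fully up again, three times, so that exactly three spacers drop into its tray and the rest stay in the magazine. Do not press the lever of the narrow dispenser.

Things in the scene. Friction and masses are not known exactly. Their poses are not given: they have to be found in the camera images.
- square_dispenser: Wide dispenser fixed to the bench: open-topped magazine, 46 mm square, top at 143 mm, holding five spacers; chute and tray (48 mm wide inside, rim 50 mm high) from there to 150 mm along +x, lever at -x. Origin on the bench under the magazine's centre; +x points to the tray, z up. Each full stroke pushes the lowest spacer off the magazine floor (68 mm high) into the tray; the stack sinks as the lever rises.
- square_pad (a point): Centre of the top of the black pad (40 x 34 mm) on the wide dispenser's lever; moves with it. Lever up: about 138 mm from the magazine's centre, away from the tray, 144 mm above the bench. Fully down: on a hard stop 61 mm lower; sideways swing under 8 mm, tilt up to 20 degrees. The spacer drops out at 40 to 45 mm. Spring 3 to 7 N; the lever rises by itself when let go.
- narrow_pad (a point): The same point on the lever of the other dispenser, of the same make and height but with magazine and tray about half as wide (26 and 34 mm outside), holding narrow wooden spacers 38 x 18 x 12 mm. This lever is not to be pressed.
- square_spacer1: Square wooden spacer, 38 x 38 x 12 mm, 25 g, in the wide dispenser's magazine at the start, lowest. Origin at the centre of its underside.
- square_spacer2: Square wooden spacer, 38 x 38 x 12 mm, 25 g, in the wide dispenser's magazine at the start, second from the bottom. Origin at the centre of its underside.
- square_spacer3: Square wooden spacer, 38 x 38 x 12 mm, 25 g, in the wide dispenser's magazine at the start, third from the bottom. Origin at the centre of its underside.
- square_spacer4: Square wooden spacer, 38 x 38 x 12 mm, 25 g, in the wide dispenser's magazine at the start, fourth from the bottom; only one more lies on top of it. Origin at the centre of its underside.

How it is judged:
On the way, in this order (a step that is already met when the one before it is completed fails the run):
1. the first spacer lies in the tray (x of square_spacer1 in the frame of square_dispenser between 0.01 and 0.152 m and y of square_spacer1 in the frame of square_dispenser between -0.035 and 0.035 m and z of square_spacer1 in the frame of square_dispenser below 0.058 m), for 0.1 s.
2. the second spacer lies in the tray (x of square_spacer2 in the frame of square_dispenser between 0.01 and 0.152 m and y of square_spacer2 in the frame of square_dispenser between -0.035 and 0.035 m and z of square_spacer2 in the frame of square_dispenser below 0.058 m), for 0.1 s.
3. the third spacer lies in the tray (x of square_spacer3 in the frame of square_dispenser between 0.01 and 0.152 m and y of square_spacer3 in the frame of square_dispenser between -0.035 and 0.035 m and z of square_spacer3 in the frame of square_dispenser below 0.058 m), for 0.1 s.
At the end, for the whole second after the job is handed in: The first three square spacers lie at rest in the wide dispenser's tray (inside its outline and at least 10 mm below the magazine floor), the fourth is still in the magazine, within 12 mm of its centre, and the wide dispenser's lever is up again (pad over 130 mm high) (all of step 1 and all of step 2 and all of step 3 and x of square_spacer4 in the frame of square_dispenser between -0.012 and 0.012 m and z of square_spacer4 in the frame of square_dispenser above 0.06 m and height (world z) of square_pad above 0.13 m and linear speed of each of square_spacer1, square_spacer2, square_spacer3, square_spacer4 below 0.03 m/s); the robot touches nothing.
It fails at once if the narrow dispenser's lever is pressed by more than 12 mm (distance of narrow_pad from where it was at the start of the episode above 0.012 m).
It fails at once if a fourth square spacer is pushed out (x of square_spacer4 in the frame of square_dispenser above 0.022 m).
It also fails if it takes over 38 s, if anything falls off the work surface, if the arm or the gripper's body presses on something with over 40 N, if the wrist force passes 120 N, or if a joint passes its speed limit or range.

ROBOT

A 6-joint arm with a two-finger parallel gripper is mounted at the origin on a cart in front of the work surface, level with it; the furniture and walls round the work are solid. World frame = base frame: x ahead of the robot, y to its left, z up, the work surface at z = 0. Lengths are in m, angles in rad, forces in N, time in s.
With the tool pointing down it reaches from about 0.35 to 0.775 m from the base axis. Payload 7.3 kg.
Tool frame: the origin (TCP) lies at the very end of the fingers, on their centre line; the grasp point (between the pads) lies 19 mm behind it; z points along the fingers, y is the line along which they close (so a half turn about z gives the same grasp; the last joint's range is limited). The gripper opens to 92 mm and grips with 3 to 60 N. Pads are 19 mm wide; open, the fingers measure 130 mm over their backs; the gripper's body (75 mm by 190 mm) begins 47 mm behind the grasp point.
Start: joints at [1.1, 0.342, 1.524, -0, 1.275, -0.146], TCP at [0.168, 0.498, 0.227] pointing down, gripper open.
Joint ranges: [-2.53, 2.53], [-0.77, 2.02], [0.04, 2.7], [-1, 4.14], [0.28, 2.66], [-3.11, 3.11]. Speed limits (rad/s): [2.57, 2.57, 3.14, 3.14, 3.14, 3.14].

INTERFACE

Orientations are given as [roll, pitch, yaw] about the fixed x, y, z axes, in that order (R = Rz(yaw) Ry(pitch) Rx(roll)).
In Python, from cell import robot gives the robot as it stands.
- The arm moves only by the tool apply_moves, never from a script. Its argument "motion" is text: rows parted by semicolons, each of 7 numbers parted by spaces: the opening in per cent of the stroke, from 0 (shut) to 100 (fully open), then the shift along the tool's x, y, z in cm, then the turn, a rotation vector about the tool's x, y, z in rad. A call has 1 to 20 rows; each row shifts and turns the commanded pose from where the row before left it, along the tool's axes as they then stand; what a row does not reach is not made up. A row lasts 1/8 s, in which the tool goes at most 62.5 mm and 10.7 degrees, less where a joint would pass 70% of its speed; a pose out of reach is approached as far as the arm can. A call with a gripper value outside its range is refused whole. The fingers move at their own pace and stop on an object; "force" is the grip in N (left out, the last holds). Time passes only in rows, so rows that do not move let the fingers close. It gives the time, the measured TCP pose, the force, the opening and the grip force at its end, in the units of the state.
- robot.observe(): the state, without advancing time (a new reading comes with each control period).
- robot.read_camera(name): name is "side" or "top" or "wrist"; returns a dict with "img" (420x560x3 uint8, red, green, blue), "fovy" (degrees; the focal length in pixels is half the picture's height over the tangent of half this angle, whatever the lens; pixels are square), "cx", "cy" (the principal point, pixels), "k1" (the pictures are not rectified: a ray, as slopes to the right and down, at radius r is drawn at 1 + k1 r^2 times it, then the intrinsics apply), "R" (3x3) and "t" (3): a world point X has camera coordinates R X + t; the wrist camera has in their place "hand_eye" (4x4, takes a point from camera to tool coordinates, whose origin is the TCP and whose axes are the flange's). Camera axes: x right, y down, z forward; pixel columns grow to the right and rows downward; lengths in m; the calibration is good to about 2 mm. A picture is of the moment at which its call begins: read the wrist's pose just before it. There is no depth.
- robot.hand_in(): hands the job in; it is judged then, once.
Trained networks look in a picture, given as the dict that the camera call returned (one of the last four; its "shot" number tells which), for a name from the list of things; names that differ only in an ending like _2 or _b are one class to them, and where a whole thing is asked for, a point or a joint stands for the part that bears it (a point fixed in the world has none). Each returns a list of dicts, best first, with "score" (0 to 1); they miss things now and then, are a little off and sometimes report something else, mostly with a low value. They report only what shows in the picture. A call takes as long as a camera call.
- robot.search_frame(target, picture): "centre" ([x, y, z] in m, in world coordinates, good to about 4 mm: the middle of the surface that is visible of it).
- robot.trace(target, picture): "pixels" (420x560 bool, what is visible of it).
The state is a dict: "time": time; "qpos": joint angles; "qvel": joint speeds; "joint_efforts": joint torques, N m; "tool_pos": TCP position; "tool_rot": TCP orientation; "contact_force": force on the tool from outside, world axes, zero at the start; "torque": the same for the moment, N m; "opening": finger opening in m; "grip_force": force on a finger pad.
Only numpy, scipy, OpenCV 4.12 (cv2) and the standard library are available. Lean on these libraries where they do the work, as an engineer would, in place of code of your own. Each camera call takes 0.05 s, during which the arm holds its last target. There are 200 camera calls.

## Working session

There is one attempt and no reset: what is moved stays moved. The work goes in short steps, Python scripts to look and compute and a tool call to move; the robot and the scene stay as the last step left them, time stands still between calls to the robot, and variables do not carry over. Pictures are saved under pics/ and viewed, at most 10 in all, crops included, and the job is handed in when it is done.

Besides the shell and the picture viewer there is one more tool, called as a command line: name --argument value ..., lists and objects as JSON in quotes. apply_moves: Moves the arm, as the interface text tells. Its arguments: {"type":"object","properties":{"motion":{"type":"string"},"force":{"type":"number"}},"required":["motion"]}

```bash
mkdir -p pics
python3 - <<'E'
from cell import robot
import cv2,numpy as np
s=robot.observe();print(s)
ims=[]
for n in("side","top"):
    p=robot.read_camera(n);ims.append(p["img"])
    for t in("square_pad","narrow_pad","square_dispenser","square_spacer1"):
        for d in robot.search_frame(t,p)[:3]:print(n,t,np.round(d["centre"],3),round(d["score"],2))
        for d in robot.trace(t,p)[:2]:
            ys,xs=np.nonzero(d["pixels"]);print("  px",xs.mean().round(),ys.mean().round(),len(xs),round(d["score"],2))
cv2.imwrite("pics/a.png",cv2.cvtColor(ims[0],cv2.COLOR_RGB2BGR));cv2.imwrite("pics/b.png",cv2.cvtColor(ims[1],cv2.COLOR_RGB2BGR))
E
```

```text
{'time': 0.0, 'qpos': array([ 1.09997933e+00,  3.42691804e-01,  1.52502580e+00, -8.64266446e-06,
        1.27539059e+00, -1.46025013e-01]), 'qvel': array([-3.36065538e-04, -1.54183608e-04,  7.32846362e-06, -1.18601289e-05,
       -6.04550944e-04, -1.63296794e-03]), 'joint_efforts': array([-2.88789033e-04, -4.31228793e+01, -2.44219315e+01,  7.17765070e-02,
        5.58810204e-02, -7.15042916e-05]), 'tool_pos': array([0.16733967, 0.49718457, 0.22605794]), 'tool_rot': array([-3.14009203e+00, -2.12345300e-04,  2.81680304e+00]), 'contact_force': array([-0.79654565,  0.80318547,  0.18360747]), 'torque': array([-0.00230752,  0.0428897 , -0.02537664]), 'grip_force': 0.0, 'opening': 0.09190352799915977}
side square_pad [ 0.632 -0.02   0.138] 0.86
  px 233.0 207.0 642 0.85
side narrow_pad [0.647 0.115 0.084] 0.73
side narrow_pad [ 0.463 -0.044  0.141] 0.57
  px 334.0 212.0 578 0.55
side square_dispenser [0.636 0.133 0.04 ] 0.84
  px 203.0 305.0 8753 0.72
side square_spacer1 [0.642 0.118 0.099] 0.65
side square_spacer1 [0.65  0.119 0.11 ] 0.57
side square_spacer1 [0.648 0.121 0.076] 0.51
  px 202.0 284.0 105 0.61
  px 198.0 267.0 65 0.43
top square_pad [ 0.633 -0.019  0.135] 0.84
  px 239.0 169.0 570 0.72
top narrow_pad [ 0.459 -0.039  0.138] 0.69
  px 249.0 256.0 583 0.89
top square_dispenser [0.633 0.084 0.02 ] 0.77
  px 194.0 174.0 4459 0.63
```

View pics/a.png

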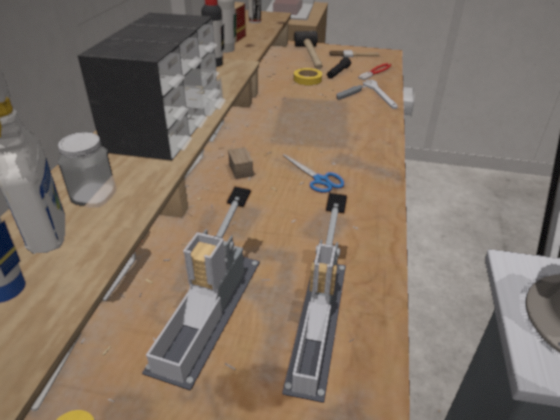

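View pics/b.png

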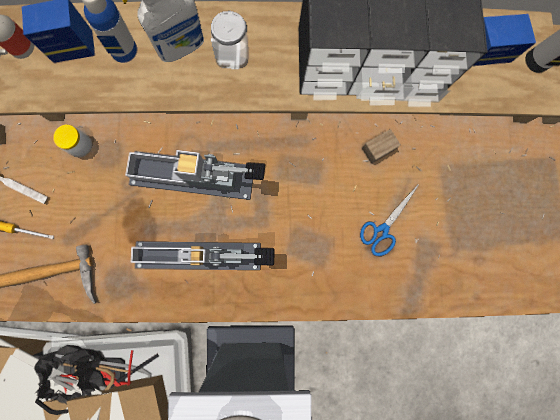

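The side view shows the wide dispenser's pad at about (239,197) and the narrow one's at (336,203). In the top view they are at (256,171) and (264,256). I'll triangulate the pads and the shelf edge from these.

```bash
cat > h.py <<'E'
from cell import robot
import cv2,numpy as np
from scipy.spatial.transform import Rotation as Ro
def ray(p,uv):
    f=210/np.tan(np.radians(p["fovy"])/2)
    K=np.array([[f,0,p["cx"]],[0,f,p["cy"]],[0,0,1]])
    x=cv2.undistortPoints(np.array([[uv]],float),K,np.array([p["k1"],0,0,0.]))[0,0]
    d=p["R"].T@np.r_[x,1];return -p["R"].T@p["t"],d/np.linalg.norm(d)
def tri(rs):
    A=sum(np.eye(3)-np.outer(d,d) for o,d in rs);b=sum((np.eye(3)-np.outer(d,d))@o for o,d in rs);return np.linalg.solve(A,b)
def pads(p,t):  # dark pixels near the traced lever
    g=p["img"].max(2);d=robot.trace(t,p)
    m=cv2.dilate(d[0]["pixels"].astype(np.uint8),np.ones((5,5)))
    k=((g<50)&(m>0)).astype(np.uint8)
    n,l,st,c=cv2.connectedComponentsWithStats(k);i=1+np.argmax(st[1:,4]);return c[i],st[i]
E
python3 - <<'E'
from h import *
S=robot.read_camera("side");T=robot.read_camera("top")
for t in("square_pad","narrow_pad"):
    for p in(S,T):
        try:print(t,pads(p,t))
        except Exception as e:print(e)
print("square",tri([ray(S,(239,197)),ray(T,(256,171))]).round(3),"narrow",tri([ray(S,(336,203)),ray(T,(264,256))]).round(3))
for p,uv in((T,(256,171)),(S,(239,197)),(S,(336,203)),(T,(264,256))):
    o,d=ray(p,uv);print((o+d*(.142-o[2])/d[2]).round(3))
a=cv2.resize(S["img"][120:270,100:380],(800,429),interpolation=cv2.INTER_CUBIC)
b=cv2.resize(T["img"][100:280,120:340],(800,655),interpolation=cv2.INTER_CUBIC)[:600]
cv2.imwrite("pics/c.png",a[:,:,::-1]);cv2.imwrite("pics/d.png",b[:,:,::-1])
E
```

```text
square_pad (array([239.45454545, 195.40909091]), array([228, 188,  22,  18, 198], dtype=int32))
square_pad (array([254.95588235, 171.02205882]), array([245, 163,  20,  17, 272], dtype=int32))
narrow_pad (array([336.32524272, 201.59223301]), array([327, 194,  19,  18, 206], dtype=int32))
narrow_pad (array([263.91610738, 256.13422819]), array([254, 247,  20,  19, 298], dtype=int32))
square [ 0.628 -0.042  0.134] narrow [ 0.458 -0.057  0.137]
[ 0.626 -0.042  0.142]
[ 0.625 -0.031  0.142]
[ 0.458 -0.05   0.142]
[ 0.458 -0.057  0.142]
```

View pics/c.png

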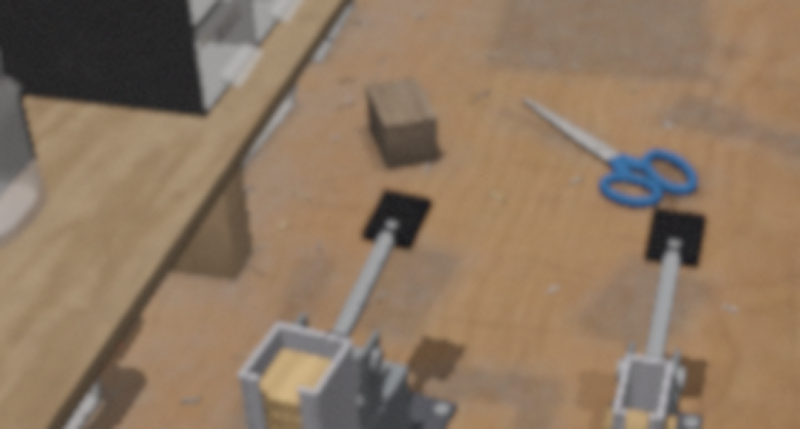

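View pics/d.png

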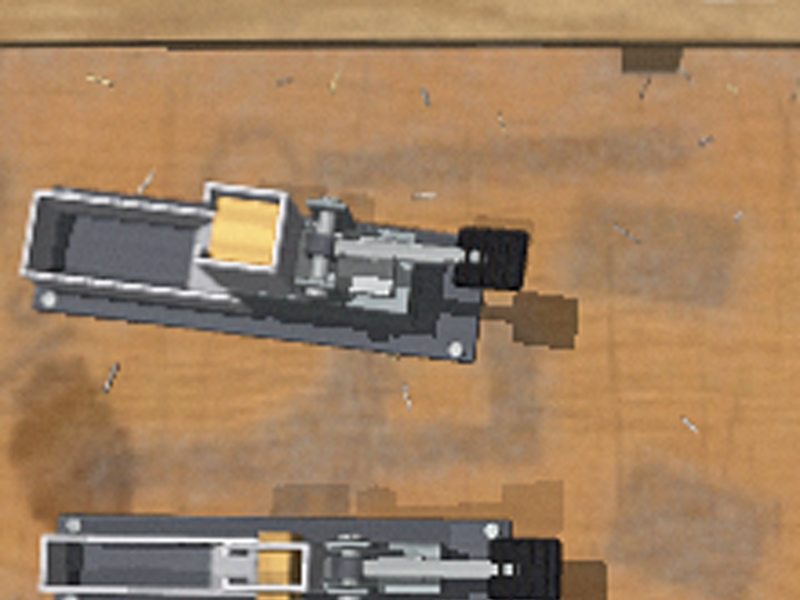

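Pad centre is at about (0.628, -0.042), z 0.14. The lever runs nearly along world y and the shelf edge is at x of about 0.74. I'll line the tool's y up with the lever, shut the fingers and move above the pad.

apply_moves --motion "0 0 0 0 0 0 -0.115;0 0 0 0 0 0 -0.115;0 -3.4 -3.3 0 0 0 0;0 -3.4 -3.3 0 0 0 0;0 -3.4 -3.3 0 0 0 0;0 -3.4 -3.3 0 0 0 0;0 -3.4 -3.3 0 0 0 0;0 -3.4 -3.3 0 0 0 0;0 -3.4 -3.3 0 0 0 0;0 -3.4 -3.3 0 0 0 0;0 -3.4 -3.3 0 0 0 0;0 -3.4 -3.3 0 0 0 0;0 -3.4 -3.3 0 0 0 0;0 -3.4 -3.3 0 0 0 0;0 -3.4 -3.3 0 0 0 0;0 -3.4 -3.3 0 0 0 0;0 -3.4 -3.3 0 0 0 0;0 0 0 0 0 0 0;0 0 0 0 0 0 0" --force 20

```text
time: 3.58
tool_pos: [0.628, -0.0432, 0.2263]
tool_rot: [3.141, -0.001, 3.046]
contact_force: [-0.6, 0.8, -0.4]
opening: 0.0004
grip_force: 0.0
```

Run:
```python
from h import *
s=robot.observe();print(s["tool_pos"],s["tool_rot"],s["contact_force"],s["opening"])
W=robot.read_camera("wrist")
M=np.eye(4);M[:3,:3]=Ro.from_euler("xyz",s["tool_rot"]).as_matrix();M[:3,3]=s["tool_pos"]
C=M@W["hand_eye"];W["R"]=C[:3,:3].T;W["t"]=-W["R"]@C[:3,3]
for t in("square_pad","narrow_pad"):
    for d in robot.search_frame(t,W)[:2]:print(t,d["centre"],d["score"])
    try:
        c,st=pads(W,t);o,d=ray(W,c);print(t,c,st,(o+d*(.142-o[2])/d[2]).round(3))
    except Exception as e:print(e)
cv2.imwrite("pics/e.png",W["img"][:,:,::-1])
```

```text
[ 0.62796519 -0.04316537  0.22630013] [ 3.14099668e+00 -1.08134115e-03  3.04649617e+00] [-0.62790273  0.84607455 -0.40301544] 0.0004425965997614794
square_pad [0.6282, -0.0266, 0.1372] 0.78
square_pad [271.65458422 215.92963753] [254 188  53  46 938] [ 0.63  -0.044  0.142]
list index out of range
```

View pics/e.png

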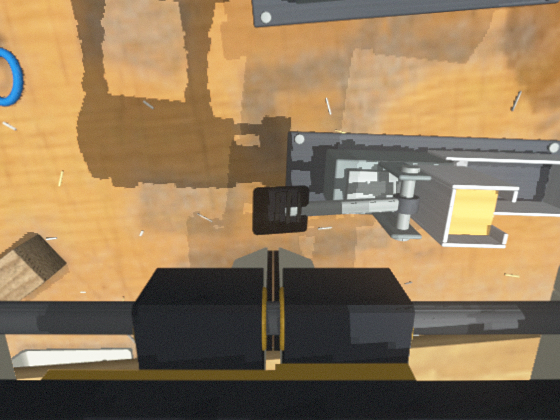

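The wrist view shows the wide pad centred at about (280,211), which puts it within 4 mm of the TCP. The magazine and bracket are clear. Next I lower and press the first stroke in part.

apply_moves --motion "0 0.1 0.3 3.6 0 0 0;0 0 0 3.6 0 0 0;0 0 0 1 0 0 0;0 0 0 1 0 0 0;0 0 0 1 0 0 0;0 0 0 1 0 0 0;0 0 0 1 0 0 0;0 0 0 1 0 0 0;0 0 0 0 0 0 0;0 0 0 0 0 0 0"

```text
time: 5.08
tool_pos: [0.629, -0.0403, 0.0967]
tool_rot: [3.142, 0.004, 3.047]
contact_force: [-0.7, 1.7, 4.6]
opening: 0.0005
grip_force: 2.3
```

apply_moves --motion "0 0 0 0.5 0 0 0;0 0 0 0.4 0 0 0;0 0 0 0.2 0 0 0;0 0 0 0 0 0 0"

```text
time: 5.58
tool_pos: [0.6293, -0.04, 0.086]
tool_rot: [3.141, 0.005, 3.047]
contact_force: [0.5, 2.4, 5.4]
opening: 0.0004
grip_force: 2.5
```

```bash
cat > look.py <<'E'
from h import *
import sys
s=robot.observe();print(s["time"],s["tool_pos"],s["contact_force"])
S=robot.read_camera("side")
for d in robot.search_frame("square_spacer1",S):print(np.round(d["centre"],3),round(d["score"],2))
cv2.imwrite(sys.argv[1],cv2.resize(S["img"][150:400,120:380],(780,600)[0:2] if 0 else (624,600),interpolation=cv2.INTER_CUBIC)[:,:,::-1])
E
python3 look.py pics/f.png
```

```text
5.575 [ 0.62933121 -0.04001948  0.08599424] [0.45198709 2.36697583 5.43898836]
[0.661 0.193 0.016] 0.61
[0.644 0.118 0.083] 0.52
```

View pics/f.png

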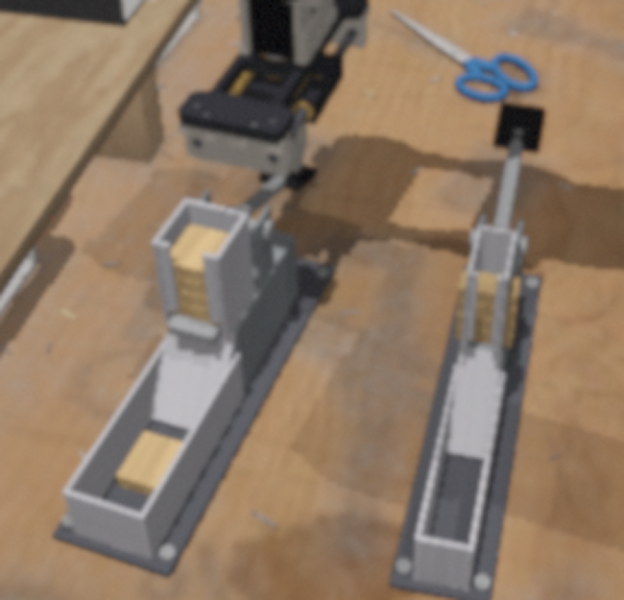

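The first spacer lies in the tray, at about (150,460) in the crop, and the pusher is extended. I'll press the last bit to the stop, then let the lever rise.

apply_moves --motion "0 0 0 0.3 0 0 0;0 0 0 0 0 0 0;0 0 0 -1.5 0 0 0;0 0 0 -1.5 0 0 0;0 0 0 -1.5 0 0 0;0 0 0 -1.5 0 0 0;0 0 0 -1.5 0 0 0;0 0 0 -1 0 0 0;0 0 0 0 0 0 0;0 0 0 0 0 0 0;0 0 0 0 0 0 0;0 0 0 0 0 0 0;0 0 0 0 0 0 0;0 0 0 0 0 0 0"

```text
time: 7.42
tool_pos: [0.6276, -0.0404, 0.1656]
tool_rot: [3.141, -0.0, 3.047]
contact_force: [-0.1, 0.3, -0.5]
opening: 0.0003
grip_force: 0.0
```

```bash
python3 look.py pics/g.png
```

```text
7.425 [ 0.62763952 -0.04038008  0.16562064] [-0.12661522  0.25919081 -0.52326923]
[0.659 0.195 0.02 ] 0.83
[0.649 0.116 0.105] 0.61
[0.647 0.114 0.076] 0.49
```

View pics/g.png

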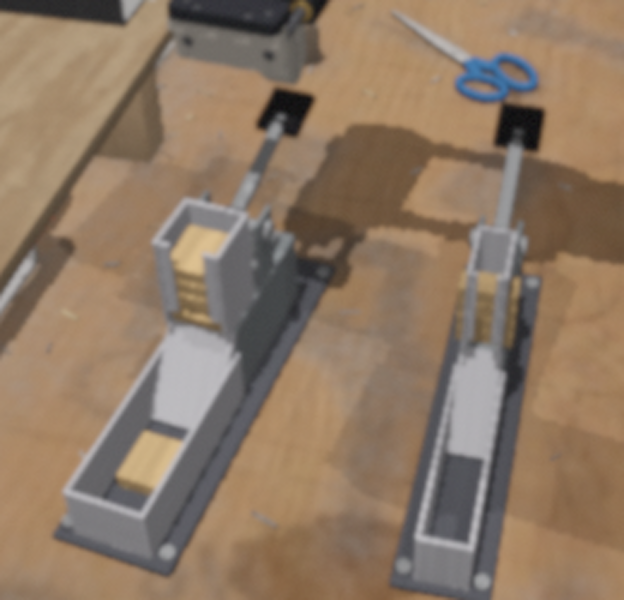

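The lever is up again and one spacer lies in the tray. There's a gap showing in the stack at about (195,290), so it may still be sinking. I'll wait briefly and look again.

apply_moves --motion "0 0 0 0 0 0 0;0 0 0 0 0 0 0;0 0 0 0 0 0 0;0 0 0 0 0 0 0"

```text
time: 8.02
tool_pos: [0.6277, -0.0404, 0.1657]
tool_rot: [3.142, 0.0, 3.047]
contact_force: [0.4, -0.6, 0.1]
opening: 0.0005
grip_force: 0.0
```

Run:
```python
from h import *
o=cv2.imread("pics/g.png")
S=robot.read_camera("side")
n=cv2.resize(S["img"][150:400,120:380],(624,600),interpolation=cv2.INTER_CUBIC)[:,:,::-1]
print(np.abs(o.astype(int)-n)[180:340,140:260].mean(),np.abs(o.astype(int)-n)[350:500,300:400].mean())
f=cv2.imread("pics/f.png")
cr=lambda i:cv2.resize(i[190:350,140:260],(390,520),interpolation=cv2.INTER_CUBIC)
cv2.imwrite("pics/h.png",np.hstack([cr(f),cr(n)]))
```

```text
0.6174479166666667 0.6255555555555555
```

View pics/h.png

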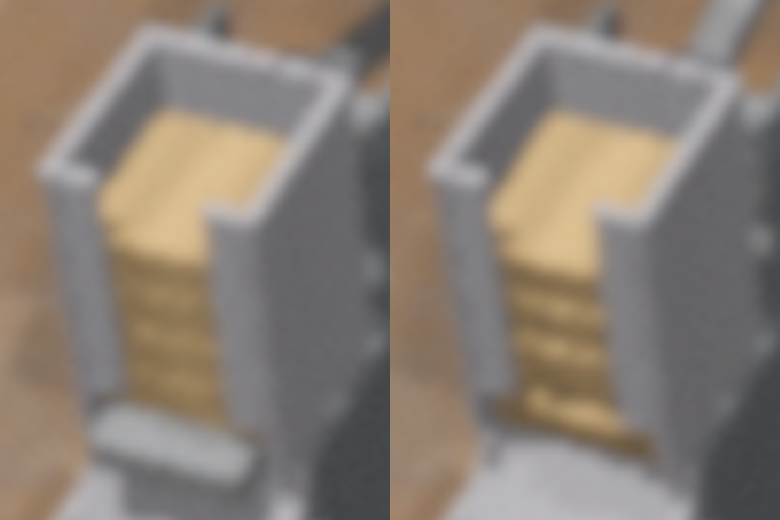

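Run:
```python
import cv2,numpy as np
a=cv2.imread("pics/a.png")[150:400,120:380]; a=cv2.resize(a,(624,600),interpolation=cv2.INTER_CUBIC)
g=cv2.imread("pics/g.png");f=cv2.imread("pics/f.png")
for y in range(195,345,5):
    r=lambda i:i[y:y+5,184:200].mean((0,1)).astype(int)
    print(y,r(a),r(f),r(g))
```

```text
195 [120 132 150] [124 135 151] [123 133 149]
200 [155 155 159] [168 166 170] [166 164 168]
205 [129 126 128] [141 138 140] [139 136 138]
210 [114 111 112] [126 123 124] [123 121 122]
215 [111 111 115] [122 119 121] [120 118 119]
220 [114 137 156] [121 126 133] [120 123 128]
225 [120 159 185] [126 158 180] [125 153 174]
230 [122 165 192] [132 175 202] [131 173 200]
235 [122 165 193] [133 178 206] [133 178 205]
240 [123 167 195] [134 180 207] [134 179 206]
245 [126 170 198] [136 181 209] [135 180 208]
250 [129 174 201] [139 185 212] [137 182 210]
255 [130 175 202] [142 188 215] [140 185 213]
260 [122 165 192] [143 189 216] [142 188 216]
265 [ 90 125 149] [126 170 196] [141 187 215]
270 [ 77 108 130] [ 92 127 151] [116 157 184]
275 [ 82 115 138] [ 87 121 145] [ 82 114 137]
280 [ 77 108 130] [ 90 125 149] [ 92 127 152]
285 [ 77 109 131] [ 84 117 140] [ 89 124 148]
290 [ 80 112 135] [ 90 125 149] [ 83 116 138]
295 [ 76 107 129] [ 86 121 144] [ 96 133 157]
300 [ 81 115 138] [ 84 118 141] [ 81 113 135]
305 [ 77 108 130] [ 87 122 146] [ 72 102 122]
310 [ 76 108 130] [ 85 116 138] [ 87 121 144]
315 [ 79 111 133] [118 132 143] [ 95 131 156]
320 [ 77 103 123] [158 158 159] [ 87 106 122]
325 [107 115 125] [168 167 167] [142 142 145]
330 [153 150 153] [144 143 142] [173 170 172]
335 [167 163 165] [110 109 109] [176 173 175]
340 [168 165 166] [110 108 109] [179 176 177]
```

The bottom layer is back on the magazine floor (same row as at the start), and the stack's top has dropped by about one layer. Second stroke.

apply_moves --motion "0 0 0 1.8 0 0 0;0 0 0 1 0 0 0;0 0 0 1 0 0 0;0 0 0 1 0 0 0;0 0 0 1 0 0 0;0 0 0 1 0 0 0;0 0 0 0.8 0 0 0;0 0 0 0.4 0 0 0;0 0 0 0.3 0 0 0;0 0 0 0 0 0 0;0 0 0 0 0 0 0;0 0 0 0 0 0 0"

```text
time: 9.57
tool_pos: [0.6285, -0.0399, 0.0838]
tool_rot: [3.141, 0.002, 3.047]
contact_force: [0.3, 1.6, 5.5]
opening: 0.0005
grip_force: 2.6
```

apply_moves --motion "0 0 0 -1.3 0 0 0;0 0 0 -1.3 0 0 0;0 0 0 -1.3 0 0 0;0 0 0 -1.3 0 0 0;0 0 0 -1.3 0 0 0;0 0 0 -1.8 0 0 0;0 0 0 0 0 0 0;0 0 0 0 0 0 0;0 0 0 0 0 0 0;0 0 0 0 0 0 0;0 0 0 0 0 0 0;0 0 0 0 0 0 0;0 0 0 0 0 0 0;0 0 0 0 0 0 0"

```text
time: 11.32
tool_pos: [0.6276, -0.0404, 0.1657]
tool_rot: [3.142, 0.0, 3.047]
contact_force: [-0.4, -0.5, -0.3]
opening: 0.0005
grip_force: 0.0
```

```bash
python3 look.py pics/i.png
python3 - <<'E'
import cv2
i=cv2.imread("pics/i.png")
for y in range(260,345,5):print(y,i[y:y+5,184:200].mean((0,1)).astype(int))
E
```

```text
11.325 [ 0.62764676 -0.04040314  0.16572299] [-0.39952712 -0.50288972 -0.28874301]
[0.654 0.165 0.038] 0.92
[0.662 0.196 0.018] 0.76
260 [136 181 208]
265 [137 182 210]
270 [138 183 211]
275 [139 185 212]
280 [142 188 216]
285 [132 176 204]
290 [ 90 124 148]
295 [ 91 127 151]
300 [101 140 166]
305 [ 77 108 130]
310 [ 97 134 159]
315 [ 99 136 161]
320 [ 87 106 121]
325 [143 142 146]
330 [175 171 173]
335 [177 173 175]
340 [179 176 178]
```

View pics/i.png

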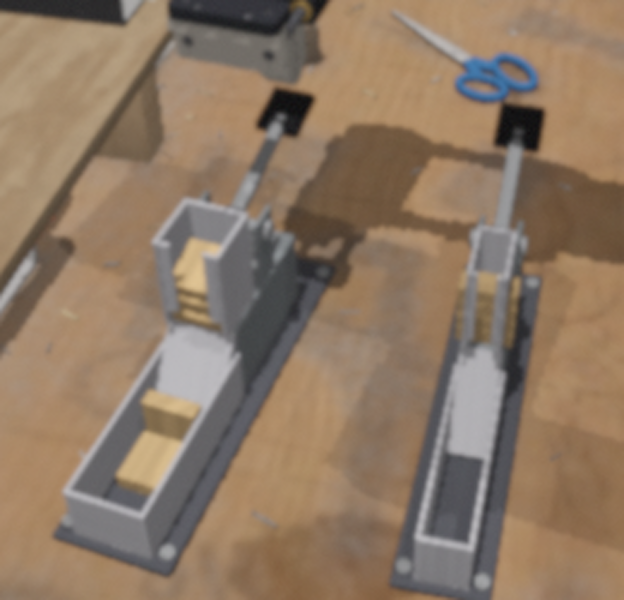

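The second spacer is in the tray too, leaning on the chute at about (170,412) in the crop, and three are left in the magazine. Third stroke.

apply_moves --motion "0 0 0 1.8 0 0 0;0 0 0 1 0 0 0;0 0 0 1 0 0 0;0 0 0 1 0 0 0;0 0 0 1 0 0 0;0 0 0 1 0 0 0;0 0 0 0.8 0 0 0;0 0 0 0.4 0 0 0;0 0 0 0.3 0 0 0;0 0 0 0 0 0 0;0 0 0 0 0 0 0;0 0 0 0 0 0 0"

```text
time: 12.92
tool_pos: [0.6286, -0.0399, 0.0838]
tool_rot: [3.141, 0.002, 3.047]
contact_force: [-0.2, 2.1, 6.4]
opening: 0.0002
grip_force: 2.6
```

apply_moves --motion "0 0 0 -1.3 0 0 0;0 0 0 -1.3 0 0 0;0 0 0 -1.3 0 0 0;0 0 0 -1.3 0 0 0;0 0 0 -1.3 0 0 0;0 0 0 -1.8 0 0 0;0 0 0 -2 0 0 0;0 0 0 -2 0 0 0;0 0 0 0 0 0 0;0 0 0 0 0 0 0;0 0 0 0 0 0 0;0 0 0 0 0 0 0;0 0 0 0 0 0 0;0 0 0 0 0 0 0"

```text
time: 14.68
tool_pos: [0.6276, -0.0404, 0.2056]
tool_rot: [3.142, -0.0, 3.047]
contact_force: [0.5, -0.6, -0.5]
opening: 0.0009
grip_force: 0.0
```

```bash
python3 look.py pics/j.png
python3 - <<'E'
from h import *
T=robot.read_camera("top")
for d in robot.search_frame("square_spacer1",T):print(np.round(d["centre"],3),round(d["score"],2))
E
```

```text
14.675 [ 0.62764288 -0.04039506  0.20558393] [ 0.45981434 -0.59024163 -0.48806894]
[0.66  0.195 0.02 ] 0.94
[0.647 0.146 0.04 ] 0.89
[0.651 0.175 0.04 ] 0.71
[0.649 0.118 0.076] 0.62
[0.66  0.199 0.018] 0.56
[0.661 0.17  0.042] 0.46
```

View pics/j.png

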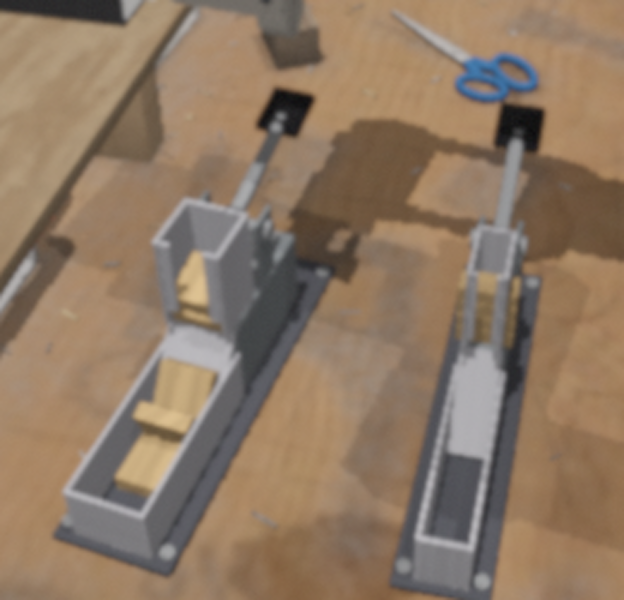

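The third spacer rests on the lower chute inside the tray outline, at about (185,385) in the crop, z about 0.04 m. Two remain in the magazine, the lever is up and the gripper is clear.

```bash
python3 -c "
from cell import robot
print(robot.hand_in())"
```

```text
the job is handed in; nothing more can be done
None
```

I pressed the wide dispenser's lever fully three times and handed the job in at about 15 s. In the last picture three spacers lie in its tray (the third resting on the lower chute), two stay in the magazine, the lever is up and the narrow lever was never touched; the hand-in returned no verdict.

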